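# Make up an ashing kit and a sampling kit

## Task

Make up two kits in the two shallow grey plastic trays, standing each thing upright and flat in a compartment of its own. The two-compartment tray gets the crucible and one vial, either way round; the three-compartment tray gets the dropper bottle in its middle compartment, with the larger rubber stopper on one side of it and the other vial on the other side. Leave the smaller stopper, the conical flask and the petri dish where they are.

Things in the scene. Friction and masses are not known exactly. Their poses are not given: they have to be found in the camera images.
- tray_two: Shallow open grey plastic tray fixed to the table, two square compartments in a row along its y axis. 124 x 64 mm outside (y by x), with small end lips, walls 4 mm thick and 8 mm high, floor 3 mm thick. Each compartment is 56 mm square inside; their centres lie at x = 0 and y = -30 and +30 mm in the tray's frame. Origin: centre of the underside, on the table; z up.
- tray_three: Shallow open grey plastic tray fixed to the table, three square compartments in a row along its y axis. 184 x 64 mm outside (y by x), with small end lips, walls 4 mm thick and 8 mm high, floor 3 mm thick. Each compartment is 56 mm square inside; their centres lie at x = 0 and y = -60, 0 and +60 mm in the tray's frame. Origin: centre of the underside, on the table; z up.
- crucible: White porcelain crucible, an open cup standing on the table, 43 mm in diameter at the rim, about 30 mm at the foot, 32 mm tall, 25 g. Origin: centre of its underside, z up.
- dropper_bottle: Small brown round bottle with a black cap, body 35 mm in diameter and 66 mm tall, cap 28 mm in diameter, 78 mm tall in all, 60 g, standing upright on the table. Origin: centre of its underside, z up.
- vial_a: One of two identical glass vials with tan contents and a white cap, 18 mm in diameter and 47 mm tall (cap: top 9 mm, 15.6 mm in diameter), 12 g, standing upright on the table. Either vial serves for either kit. Origin: centre of its underside, z up along the vial.
- vial_b: One of two identical glass vials with tan contents and a white cap, 18 mm in diameter and 47 mm tall (cap: top 9 mm, 15.6 mm in diameter), 12 g, standing upright on the table. Either vial serves for either kit. Origin: centre of its underside, z up along the vial.
- stopper_large: The larger of two red-brown rubber stoppers, standing on its narrow end: 33 mm in diameter at the top, tapering towards the foot, 28 mm tall, 18 g. Origin: centre of its underside, z up.
- stopper_small: The smaller rubber stopper, 24 mm in diameter at the top and 20 mm tall, standing on its narrow end among the stock. Not part of any kit. Origin: centre of its underside, z up.
- flask: Conical glass flask, 68 mm in diameter at the foot, 115 mm tall, loose. Not part of any kit. Origin: centre of its underside, z up.
- dish: Flat round petri dish with lid, 64 mm in diameter, 15 mm tall, loose. Not part of any kit. Origin: centre of its underside, z up.
Mind the look-alikes: they are no part of the job. Leave any blue look-alike of the dropper_bottle alone.

How it is judged:
By the outcome, as a careful person would: the job done as asked, in the order asked, and still so for the second after the job is handed in, with the robot touching nothing.
It also fails if it takes over 128 s, if anything falls off the work surface, if the arm or the gripper's body presses on something with over 40 N, if the wrist force passes 120 N, or if a joint passes its speed limit or range.

## Robot

A 6-joint arm with a two-finger parallel gripper is mounted at the origin on the work surface; the furniture and walls round the work are solid. World frame = base frame: x ahead of the robot, y to its left, z up, the work surface at z = 0. Lengths are in mm, angles in rad, forces in N, time in s.
With the tool pointing down it reaches from about 350 to 975 mm from the base axis. Payload 7.1 kg.
Tool frame: the origin (TCP) lies at the very end of the fingers, on their centre line; the grasp point (between the pads) lies 19 mm behind it; z points along the fingers, y is the direction in which the jaws open and shut (so a half turn about z gives the same grasp; the last joint's range is limited). The gripper opens to 88 mm and grips with 3 to 60 N. Pads are 20 mm wide; open, the fingers measure 115 mm over their backs; the gripper's body (75 mm by 178 mm) begins 61 mm behind the grasp point.
Start: joints at [1.218, 0.423, 1.63, -0, 1.089, -0.019], TCP at [204.74, 590.497, 222.675] pointing down, gripper open.
Joint ranges: [-3, 3], [-0.9, 2.11], [0.09, 2.58], [-1.31, 4.45], [0.11, 2.69], [-2.54, 2.54]. Speed limits (rad/s): [2.39, 2.39, 3.01, 3.14, 3.14, 3.14].

## Interface

Orientations are given as a rotation vector (axis times angle).
In Python, from workcell import monitor, vision, order, find_in, regions_of, place_of gives the robot as it stands. The module is installed in compiled form; this text tells all that it offers.
- The arm moves only by the tool carry_out, never from a script. Its argument "targets" is a list of rows, each a list of 3 entries, a list of its own where there are three numbers: the turn, a rotation vector about the world's x, y, z in degrees, then the shift along the world's x, y, z in mm, then the finger opening in mm, from 0 to 87.8. In form: [[[rx, ry, rz], [x, y, z], hand], ...]. A call has 1 to 10 rows; each row is the pose to reach, as a shift and turn from the pose commanded when the call began; what a row does not reach only later rows make up. A row lasts 1/12 s, in which the tool goes at most 41.7 mm and 7.16 degrees, less where a joint would pass 70% of its speed; a pose out of reach is approached as far as the arm can. A call with a gripper value outside its range is refused whole. The fingers move at their own pace and stop on an object; the grip force is fixed at half the most. Time passes only in rows, so rows that repeat a pose let the fingers close. It gives the time, the measured TCP pose, the force and the opening at its end, in the units of the state.
- monitor.get_obs(): the state, without advancing time (a new reading comes with each control period).
- vision.get_image(name): name is "scene" or "top"; returns the picture (480x640x3 uint8, red, green, blue); there is no depth.
- vision.camera_model(name): a dict with "K" (3x3 intrinsics, pixels), "rvec" (rotation vector, rad) and "tvec" (3), from world to camera coordinates, as OpenCV has them. Camera axes: x right, y down, z forward; pixel columns grow to the right and rows downward; lengths in mm; the calibration is good to about 2 mm. A picture is of the moment at which its call begins. camera_model takes no time and is no camera call.
- order.close_job(): hands the job in, once; it reports no verdict.
Trained networks look in the newest picture that a camera, given by its name, has taken for a name from the list of things; names that differ only in an ending like _2 or _b are one class to them, and where a whole thing is asked for, a point or a joint stands for the part that bears it (a point fixed in the world has none). Each returns a list of dicts, best first, with "confidence" (0 to 1); they miss things now and then, are a little off and sometimes report something else, mostly with a low value. They report only what shows in the picture. A call takes as long as a camera call. They do not tell look-alikes from the thing itself.
- find_in(query, camera): "point" ([x, y, z] in mm, in the coordinates of the camera as it stood for that picture, good to about 4 mm: the middle of the surface that is visible of it).
- regions_of(query, camera): "mask" (480x640 bool, what is visible of it).
- place_of(query, camera): "point" ([x, y, z] in mm, in the coordinates of the camera as it stood for that picture, good to about 4 mm: a listed point, or the origin of a listed thing).
The state is a dict: "t": time; "qpos": joint angles; "qvel": joint speeds; "joint_torque": joint torques, N m; "ee_pos": TCP position; "orientation": TCP orientation; "ft_force": force on the tool from outside, world axes, zero at the start; "moment": the same for the moment, N m; "width": finger opening in mm.
Only numpy, scipy, OpenCV 4.12 (cv2) and the standard library are available. Lean on these libraries where they do the work, as an engineer would, in place of code of your own. Each camera call takes 0.05 s, during which the arm holds its last target.

## Working session

There is one attempt and no reset: what is moved stays moved. The work goes in short steps, Python scripts to look and compute and a tool call to move; the robot and the scene stay as the last step left them, time stands still between calls to the robot, and variables do not carry over. Pictures are saved under pics/ and viewed, and the job is handed in when it is done.

Besides the shell and the picture viewer there is one more tool, called after "Emit:" by a JSON object that holds its "fn" and its "kwargs", one argument or row to a line. carry_out: Moves the arm, as the interface text tells. Its arguments: {"type":"object","properties":{"targets":{"type":"array","items":{"type":"array"}}},"required":["targets"]}

```bash
mkdir -p pics; python3 - <<'E'
from workcell import monitor, vision
import cv2
for n in ("scene","top"):
    cv2.imwrite(f"pics/{n}0.png",vision.get_image(n)[:,:,::-1])
    m=vision.camera_model(n);print(n,m)
o=monitor.get_obs();print(o)
E
```

```text
scene {'K': array([[566.69668017,   0.        , 309.84219018],
       [  0.        , 566.69668017, 247.23330494],
       [  0.        ,   0.        ,   1.        ]]), 'rvec': array([ 1.80835036, -0.98532613,  0.64286987]), 'tvec': array([-289.33091082,  254.00678823,  887.32053826])}
top {'K': array([[593.66112827,   0.        , 319.88273461],
       [  0.        , 593.66112827, 235.44821061],
       [  0.        ,   0.        ,   1.        ]]), 'rvec': array([ 2.13496416, -2.14069447,  0.17075736]), 'tvec': array([  -2.13371532,  539.24225939, 1600.35237036])}
{'t': 0.1, 'qpos': array([ 1.21800226e+00,  4.23765820e-01,  1.63057078e+00,  9.26724758e-06,
        1.08858223e+00, -1.89921454e-02]), 'qvel': array([-3.80344862e-04, -2.85654616e-03, -1.73150847e-03,  1.37191753e-04,
       -4.90134343e-04,  4.38386515e-05]), 'joint_torque': array([-2.31389940e-04, -5.45617497e+01, -2.74323803e+01,  6.44532032e-02,
        1.88071345e-02, -3.83119277e-05]), 'ee_pos': array([204.57781252, 590.0669551 , 221.99536188]), 'orientation': array([-5.21868412e-01, -3.09768670e+00,  2.04472005e-03]), 'ft_force': array([ 0.35783258,  0.06899799, -0.72684213]), 'moment': array([ 0.00740403, -0.02428112, -0.04612258]), 'width': 87.76266031765392}
```

View pics/scene0.png

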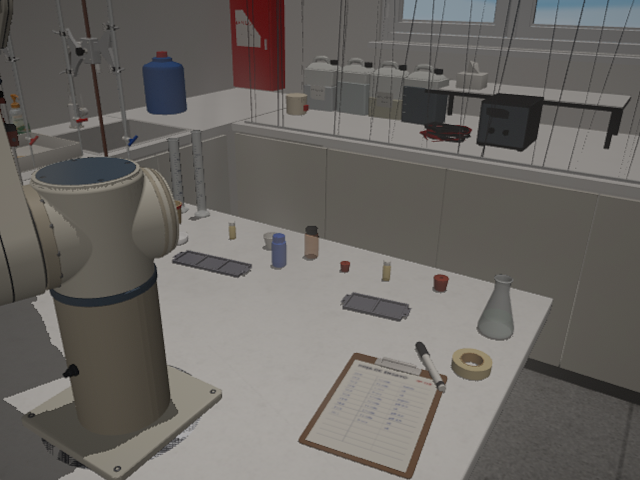

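View pics/top0.png

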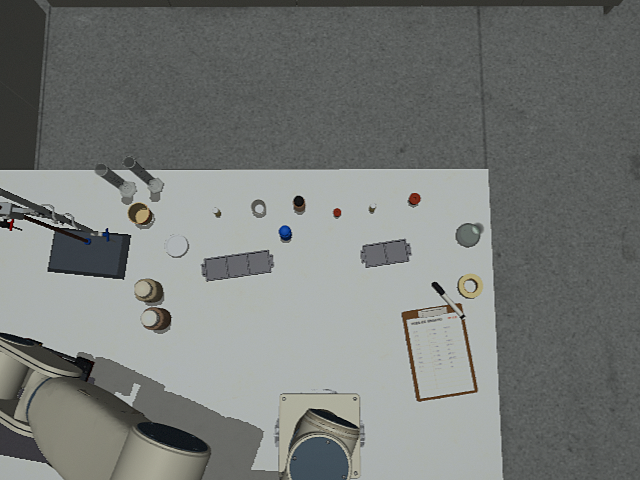

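Top view: the tray_three is at about (238,265), tray_two at (386,253). The row runs vial (217,212), crucible (259,208), brown bottle (299,203), small stopper (337,212), vial (373,208), large stopper (414,199). A blue look-alike bottle stands at (285,232).

```bash
cat > h.py <<'E'
import numpy as np, cv2
from workcell import vision, find_in, regions_of, place_of, monitor
M={n:vision.camera_model(n) for n in("scene","top")}
R={n:cv2.Rodrigues(M[n]['rvec'])[0] for n in M}
def c2w(n,p): return R[n].T@(np.array(p)-M[n]['tvec'].ravel())
def proj(n,P): return cv2.projectPoints(np.array(P,float).reshape(-1,1,3),M[n]['rvec'],M[n]['tvec'],M[n]['K'],None)[0].reshape(-1,2)
def ray(n,uv,z):
    d=R[n].T@np.linalg.inv(M[n]['K'])@np.array([uv[0],uv[1],1.]); c=-R[n].T@M[n]['tvec'].ravel()
    return c+d*(z-c[2])/d[2]
E
python3 - <<'E'
from h import *
ims={n:vision.get_image(n) for n in M}
cv2.imwrite("pics/tz.png",cv2.resize(ims['top'][180:300,190:510,::-1],None,fx=2.5,fy=2.5,interpolation=cv2.INTER_CUBIC))
cv2.imwrite("pics/sz.png",cv2.resize(ims['scene'][200:340,160:460,::-1],None,fx=2.6,fy=2.6,interpolation=cv2.INTER_CUBIC))
for q in ["tray_two","tray_three","crucible","dropper_bottle","vial_a","stopper_large","stopper_small"]:
  for n in M:
    for d in place_of(q,n):
        if d['confidence']>.2: print(q,n,round(d['confidence'],2),c2w(n,d['point']).round(1))
    for d in regions_of(q,n):
        if d['confidence']>.2:
            ys,xs=np.nonzero(d['mask']);print('   mask',q,n,round(d['confidence'],2),xs.min(),xs.max(),ys.min(),ys.max(),xs.mean().round(1),ys.mean().round(1),len(xs))
E
```

```text
tray_two scene 0.95 [ 491.1 -191.8    0.9]
   mask tray_two scene 0.75 433 447 275 291 439.9 282.4 212
   mask tray_two scene 0.64 342 409 293 321 375.6 306.4 1172
tray_two top 0.84 [ 4.998e+02 -1.879e+02 -4.000e-01]
   mask tray_two top 0.82 360 410 239 267 384.8 252.8 1081
tray_three scene 0.94 [4.554e+02 2.286e+02 4.000e-01]
tray_three scene 0.71 [609.6 291.   -1.1]
tray_three scene 0.32 [514.4 402.3   1.1]
   mask tray_three scene 0.84 172 251 250 277 211.2 263.4 1173
tray_three top 0.73 [461.2 235.8   4. ]
   mask tray_three top 0.72 200 272 250 280 236.4 265.1 1617
crucible scene 0.46 [625.4 173.9   1.9]
crucible scene 0.23 [517.5 397.8   0.8]
   mask crucible scene 0.57 263 274 232 247 268.1 238.2 120
   mask crucible scene 0.34 173 250 251 277 212.0 263.5 1126
   mask crucible scene 0.24 433 448 274 291 440.0 282.2 234
crucible top 0.51 [6.234e+02 1.704e+02 2.000e-01]
   mask crucible top 0.61 251 265 199 213 257.7 206.2 164
dropper_bottle scene 0.58 [543.   91.8   3. ]
dropper_bottle scene 0.56 [635.4  52.1   2.2]
   mask dropper_bottle scene 0.96 303 318 226 258 310.7 242.1
[... 616 characters left out ...]
p 0.46 [6.146e+02 2.902e+02 1.000e-01]
vial_a top 0.36 [ 627.4 -146.4    4. ]
   mask vial_a top 0.37 212 220 208 216 215.8 212.0 59
stopper_large scene 0.62 [605.7 -49.8   1.7]
stopper_large scene 0.47 [ 643.1 -271.2    1.4]
   mask stopper_large scene 0.75 433 448 275 291 440.0 282.2 210
stopper_large top 0.59 [630.3  59.1   4.4]
stopper_large top 0.57 [ 642.  -269.7    0.8]
stopper_small scene 0.62 [606.9 -53.3  -1.7]
   mask stopper_small scene 0.47 340 349 261 272 344.3 266.0 104
stopper_small top 0.61 [611.2 -51.9   2.4]
stopper_small top 0.33 [623.9 169.7   1.6]
   mask stopper_small top 0.51 456 483 222 245 468.7 232.9 519
   mask stopper_small top 0.38 333 340 208 216 336.4 212.0 56
```

View pics/tz.png

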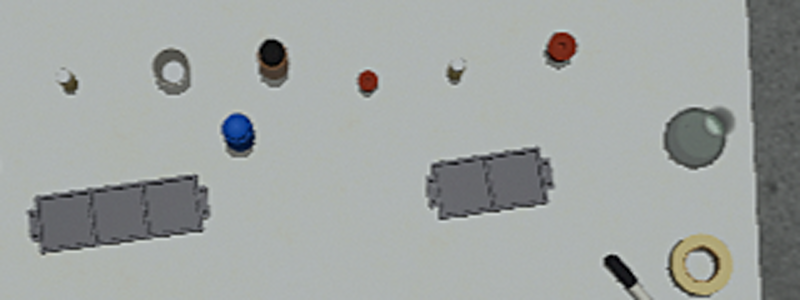

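View pics/sz.png

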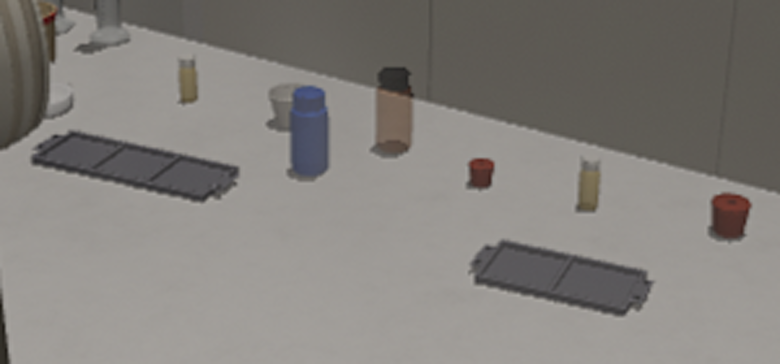

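```bash
cat > fit.py <<'E'
from h import *
from scipy.optimize import minimize
S=8
def hullmask(n,polys,box):
    x0,y0,x1,y1=box
    m=np.zeros(((y1-y0)*S,(x1-x0)*S),np.uint8)
    for P in polys:
        h=cv2.convexHull(((proj(n,P)+.5-[x0,y0])*S).astype(np.float32)).round().astype(np.int32)
        cv2.fillPoly(m,[h],1)
    return m.reshape(y1-y0,S,x1-x0,S).mean((1,3))
def box3(x,y,a,lx,ly,z0,z1):
    c,s=np.cos(a),np.sin(a)
    return [[x+c*u-s*v,y+s*u+c*v,z] for u in(-lx/2,lx/2) for v in(-ly/2,ly/2) for z in(z0,z1)]
def tray(p,L): return [box3(*p,64,L,0,11), box3(*p,30,L+14,0,6)]
t=np.linspace(0,2*np.pi,40)
def rev(prof):
    def f(p):
        return [np.concatenate([np.c_[p[0]+r*np.cos(t),p[1]+r*np.sin(t),0*t+z] for r,z in prof[i:i+2]]) for i in range(len(prof)-1)]
    return f
models={'crucible':rev([(15,0),(21.5,32)]),'dropper_bottle':rev([(17.5,0),(17.5,66),(14,66.1),(14,78)]),
'vial':rev([(9,0),(9,38),(7.8,38.1),(7.8,47)]),'stopper_large':rev([(13,0),(16.5,28)]),'stopper_small':rev([(9.5,0),(12,20)])}
def fit(model,p0,masks):
    # masks: list of (cam, float mask)
    items=[]
    for n,m in masks:
        ys,xs=np.nonzero(m>.5);b=(xs.min()-8,ys.min()-8,xs.max()+9,ys.max()+9);items.append((n,m[b[1]:b[3],b[0]:b[2]].astype(float),b))
    def cost(p): return sum(((hullmask(n,model(p),b)-m)**2).sum() for n,m,b in items)
    sim=[np.array(p0,float)]
    for i in range(len(p0)):
        q=sim[0].copy();q[i]+= 8 if i<2 else .06;sim.append(q)
    r=minimize(cost,p0,method='Nelder-Mead',options=dict(initial_simplex=np.array(sim),xatol=.02,fatol=.02))
    return r.x,r.fun
E
python3 - <<'E'
from fit import *
ims={n:vision.get_image(n) for n in M}
def pick(q,n,uv):
    best=None
    for d in regions_of(q,n):
        ys,xs=np.nonzero(d['mask']);e=np.hypot(xs.mean()-uv[0],ys.mean()-uv[1])
        if e<10 and best is None: best=d['mask']
    return best
J={'tray_two':('tray_two',(495,-190,.15),lambda p:tray(p,124),5),'tray_three':('tray_three',(458,232,.15),lambda p:tray(p,184),5),
'crucible':('crucible',(624,172),models['crucible'],16),'bottle':('dropper_bottle',(633,55),models['dropper_bottle'],39),
'vialL':('vial_a',(610,289),models['vial'],23),'vialR':('vial_a',(624,-150),models['vial'],23),
'stopL':('stopper_large',(642,-270),models['stopper_large'],14)}
for k,(q,p0,mod,z) in J.items():
    got=[]
    for n in M:
        uv=proj(n,[[p0[0],p0[1],z]])[0]
        m=None
        for _ in range(3):
            m=pick(q,n,uv)
            if m is not None: break
            if q!='vial_a' : 
                m=pick({'stopper_large':'stopper_small'}.get(q,q),n,uv)
                if m is not None: break
            ims[n]=vision.get_image(n)
        if m is not None: 
            got.append((n,m)); x,f=fit(mod,p0,[(n,m)]); print(k,n,x.round(3),round(f,1),m.sum())
    if len(got)==2: x,f=fit(mod,p0,got);print(k,'BOTH',x.round(3),round(f,1))
print(monitor.get_obs()['t'])
E
```

```text
tray_two scene [ 4.93986e+02 -1.86314e+02  1.15000e-01] 135.0 1174
tray_two top [ 4.95491e+02 -1.86439e+02  1.55000e-01] 32.7 1071
tray_two BOTH [ 4.95145e+02 -1.86511e+02  1.54000e-01] 170.9
tray_three scene [4.60130e+02 2.32532e+02 1.28000e-01] 154.7 1096
tray_three top [4.62583e+02 2.28343e+02 1.39000e-01] 55.8 1625
tray_three BOTH [4.62037e+02 2.30621e+02 1.37000e-01] 229.5
crucible top [625.752 171.382] 7.4 173
bottle scene [634.129  59.22 ] 54.8 404
bottle top [632.218  58.117] 18.7 206
bottle BOTH [632.158  58.101] 74.1
vialL scene [610.326 290.119] 4.4 122
vialL top [611.347 289.902] 1.9 55
vialL BOTH [610.889 290.142] 7.3
vialR scene [ 627.015 -147.443] 20.2 139
vialR top [ 624.113 -150.641] 5.0 45
vialR BOTH [ 622.957 -149.358] 28.7
stopL scene [ 645.64  -270.099] 8.0 224
stopL top [ 647.947 -269.611] 3.3 112
stopL BOTH [ 647.117 -269.558] 15.4
3.15
```

```bash
python3 - <<'E'
from fit import *
ims={n:vision.get_image(n) for n in M}
from scipy import ndimage
for k,p0,L in (('two',(495,-186.5,.15),124),('three',(462,230,.14),184)):
  got=[]
  for n in M:
    im=ims[n].astype(int); g=im.mean(2)
    uv=proj(n,tray(p0,L+4)[0]); x0,y0=uv.min(0).astype(int)-6; x1,y1=uv.max(0).astype(int)+7
    m=np.zeros(g.shape); sub=g[y0:y1,x0:x1]; th=cv2.threshold(sub.astype(np.uint8),0,255,cv2.THRESH_OTSU)[0]
    m[y0:y1,x0:x1]=sub<th+5
    lab,_=ndimage.label(m); m=(lab==np.bincount(lab[lab>0]).argmax())*1.
    m=ndimage.binary_fill_holes(m)*1.
    got.append((n,m)); x,f=fit(lambda p:tray(p,L),p0,[(n,m)]);print(k,n,th,x.round(3),round(f,1),m.sum())
  x,f=fit(lambda p:tray(p,L),p0,got);print(k,'BOTH',x.round(3),f)
P=dict(crucible=(625,171.4),dropper_bottle=(633,58.5),v1=(610.9,290),v2=(624,-149.5),stopper_large=(647,-269.6))
for n in M:
    im=ims[n][:,:,::-1].copy(); b=(160,180,480,300) if n=='top' else (160,200,480,340)
    im=cv2.resize(im[b[1]:b[3],b[0]:b[2]],None,fx=2.5,fy=2.5,interpolation=cv2.INTER_NEAREST)
    def dr(polys):
        for Q in polys: cv2.polylines(im,[cv2.convexHull(((proj(n,Q)+.5-b[:2])*2.5).astype(np.float32)).astype(np.int32)],True,(0,255,0),1)
    for k,p in P.items(): dr(models.get(k,models['vial'])(p))
    dr(tray((495.2,-186.5,.154),124)[:1]);dr(tray((462,229.5,.138),184)[:1])
    cv2.imwrite(f'pics/ov_{n}.png',im)
E
```

```text
two scene 118.0 [ 4.93186e+02 -1.88474e+02  1.48000e-01] 84.7 1257.0
two top 137.0 [ 4.95319e+02 -1.87128e+02  1.48000e-01] 37.9 1122.0
two BOTH [ 4.94778e+02 -1.87129e+02  1.42000e-01] 132.91796875
three scene 113.0 [4.59488e+02 2.29306e+02 1.34000e-01] 78.4 1202.0
three top 136.0 [4.61934e+02 2.29124e+02 1.37000e-01] 34.9 1625.0
three BOTH [4.61318e+02 2.29548e+02 1.37000e-01] 134.136962890625
```

View pics/ov_top.png

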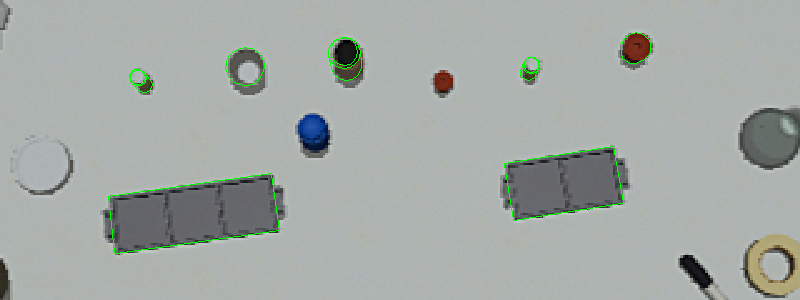

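View pics/ov_scene.png

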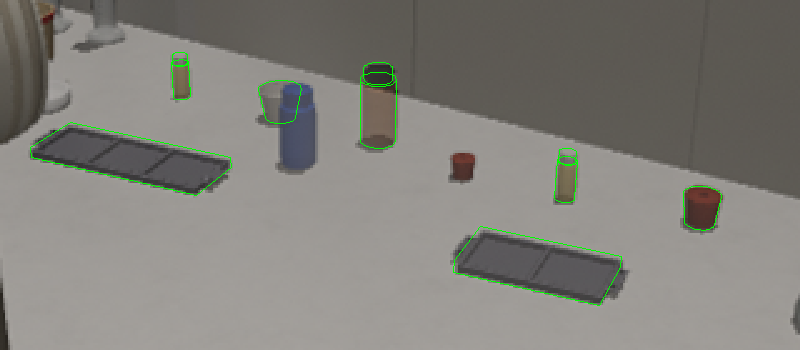

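Top picture: brown bottle with black cap is at crop (346,55) and the blue look-alike at (314,132). The brown one is meant. Stoppers: the large one is at crop (636,47) and the small one at (443,82), and the sizes differ clearly. Overlays agree to about 2 mm, so I'm going for the crucible first.

Emit:
{"fn": "carry_out", "kwargs": {
  "targets": [
    [[0, 0, -7], [21, -21, -4], 80],
    [[0, 0, -14], [49, -49, -9], 80],
    [[0, 0, -21], [77, -77, -13], 80],
    [[0, 0, -28], [105, -105, -18], 80],
    [[0, 0, -35], [133, -133, -22], 80],
    [[0, 0, -42], [161, -161, -27], 80],
    [[0, 0, -49], [189, -189, -31], 80],
    [[0, 0, -56], [217, -217, -36], 80],
    [[0, 0, -63], [245, -245, -40], 80],
    [[0, 0, -63], [273, -272, -44], 80]
  ]
}}

```text
t: 4.08
ee_pos: [478.9, 316.9, 178.6]
orientation: [2.072, 2.362, 0.0]
ft_force: [0.7, 0.4, -0.1]
width: 79.8
```

Emit:
{"fn": "carry_out", "kwargs": {
  "targets": [
    [[0, 0, 0], [27, -27, -12], 75],
    [[0, 0, 0], [54, -54, -28], 75],
    [[0, 0, 0], [81, -81, -44], 75],
    [[0, 0, 0], [108, -108, -60], 75],
    [[0, 0, 0], [132, -132, -80], 75],
    [[0, 0, 0], [147, -147, -100], 75],
    [[0, 0, 0], [147, -147, -118], 75],
    [[0, 0, 0], [147, -147, -118], 75]
  ]
}}

```text
t: 4.75
ee_pos: [623.2, 169.4, 56.9]
orientation: [-2.064, -2.364, 0.007]
ft_force: [-1.1, -0.1, -1.6]
width: 75.0
```

```bash
python3 - <<'E'
from h import *
print(monitor.get_obs()['ee_pos'].round(1))
b={'top':(180,160,340,280),'scene':(200,160,360,280)}
a=[]
for n in M:
    im=vision.get_image(n);c=b[n];a.append(cv2.resize(im[c[1]:c[3],c[0]:c[2],::-1],None,fx=2.5,fy=2.5,interpolation=cv2.INTER_CUBIC))
cv2.imwrite('pics/a1.png',np.hstack(a))
E
```

```text
[623.2 169.4  56.9]
```

View pics/a1.png

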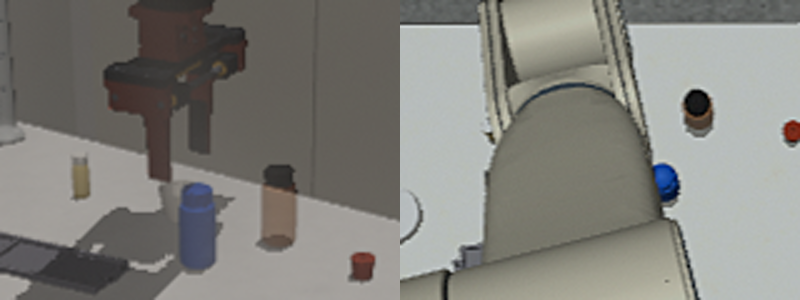

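The scene view shows the fingers straddling the crucible (crop about 180,190), clear of the blue bottle.

Emit:
{"fn": "carry_out", "kwargs": {
  "targets": [
    [[0, 0, 0], [1, 1, -15], 75],
    [[0, 0, 0], [1, 1, -30], 75],
    [[0, 0, 0], [1, 1, -42], 75],
    [[0, 0, 0], [1, 1, -42], 75],
    [[0, 0, 0], [1, 1, -42], 75]
  ]
}}

```text
t: 5.27
ee_pos: [624.7, 172.7, 17.5]
orientation: [-2.062, -2.368, 0.003]
ft_force: [-0.1, -0.2, 0.3]
width: 75.1
```

Emit:
{"fn": "carry_out", "kwargs": {
  "targets": [
    [[0, 0, 0], [0, -1, -4], 60],
    [[0, 0, 0], [0, -1, -4], 40],
    [[0, 0, 0], [0, -1, -4], 30],
    [[0, 0, 0], [0, -1, -4], 30],
    [[0, 0, 0], [0, -1, -4], 30],
    [[0, 0, 0], [0, -1, -4], 30],
    [[0, 0, 0], [0, -1, -4], 30],
    [[0, 0, 0], [0, -1, -4], 30]
  ]
}}

```text
t: 5.93
ee_pos: [625.9, 171.5, 15.0]
orientation: [2.064, 2.369, 0.001]
ft_force: [-0.5, -0.2, 2.9]
width: 40.1
```

```bash
python3 - <<'E'
from workcell import monitor
o=monitor.get_obs();print(o['ee_pos'].round(1),o['width'],o['ft_force'].round(1))
E
```

```text
[625.9 171.5  15. ] 40.14735279362249 [-0.5 -0.2  2.9]
```

Emit:
{"fn": "carry_out", "kwargs": {
  "targets": [
    [[0, 0, 0], [0, 0, 10], 30],
    [[0, 0, 0], [0, 0, 35], 30],
    [[0, 0, 0], [0, 0, 65], 30],
    [[0, 0, 0], [0, 0, 100], 30],
    [[0, 0, 0], [-10, -26, 105], 30],
    [[0, 0, 0], [-24, -58, 105], 30],
    [[0, 0, 0], [-38, -93, 105], 30],
    [[0, 0, 0], [-52, -128, 105], 30],
    [[0, 0, 0], [-67, -163, 105], 30],
    [[0, 0, 0], [-81, -198, 105], 30]
  ]
}}

```text
t: 6.77
ee_pos: [543.8, -27.8, 120.4]
orientation: [2.063, 2.369, 0.001]
ft_force: [-0.3, -0.4, 0.5]
width: 40.2
```

Emit:
{"fn": "carry_out", "kwargs": {
  "targets": [
    [[0, 0, 0], [-14, -35, -5], 30],
    [[0, 0, 0], [-28, -70, -15], 30],
    [[0, 0, 0], [-42, -100, -30], 30],
    [[0, 0, 0], [-52, -123, -48], 30],
    [[0, 0, 0], [-54, -131, -64], 30],
    [[0, 0, 0], [-54, -131, -76], 30],
    [[0, 0, 0], [-54, -131, -76], 30],
    [[0, 0, 0], [-54, -131, -76], 30]
  ]
}}

```text
t: 7.43
ee_pos: [490.8, -156.9, 43.6]
orientation: [-2.063, -2.368, 0.0]
ft_force: [0.4, 1.3, 0.4]
width: 40.2
```

```bash
python3 - <<'E'
from h import *
o=monitor.get_obs();print(o['ee_pos'].round(1),o['width'],o['ft_force'].round(1))
b={'top':(320,180,480,300),'scene':(300,220,460,340)}
a=[]
for n in M:
    im=vision.get_image(n);c=b[n];a.append(cv2.resize(im[c[1]:c[3],c[0]:c[2],::-1],None,fx=2.5,fy=2.5,interpolation=cv2.INTER_CUBIC))
cv2.imwrite('pics/a2.png',np.hstack(a))
E
```

```text
[ 490.8 -156.9   43.6] 40.216154807122415 [0.4 1.3 0.4]
```

View pics/a2.png

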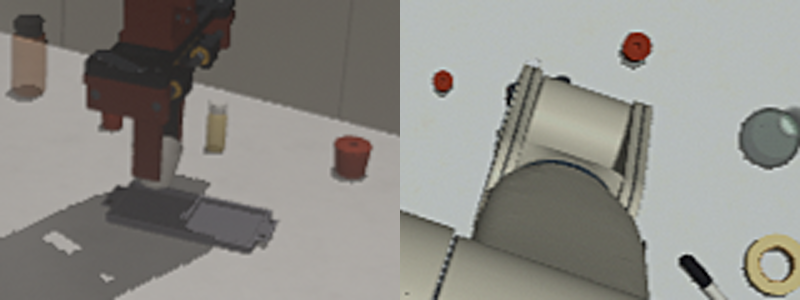

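Crucible held over the left compartment, scene crop (160,165).

Emit:
{"fn": "carry_out", "kwargs": {
  "targets": [
    [[0, 0, 0], [0, 0, -10], 30],
    [[0, 0, 0], [0, 0, -18], 30],
    [[0, 0, 0], [0, 0, -23], 30],
    [[0, 0, 0], [0, 0, -25], 30],
    [[0, 0, 0], [0, 0, -25], 30]
  ]
}}

```text
t: 7.95
ee_pos: [490.4, -157.2, 18.2]
orientation: [-2.062, -2.368, 0.001]
ft_force: [-0.5, -1.2, -0.1]
width: 40.4
```

Emit:
{"fn": "carry_out", "kwargs": {
  "targets": [
    [[0, 0, 0], [0, 0, -1], 30],
    [[0, 0, 0], [0, 0, -1], 30],
    [[0, 0, 0], [0, 0, -1], 46],
    [[0, 0, 0], [0, 0, -1], 60],
    [[0, 0, 0], [0, 0, -1], 70],
    [[0, 0, 0], [0, 0, 15], 70],
    [[0, 0, 0], [0, 0, 45], 70],
    [[0, 0, 0], [0, 0, 75], 70],
    [[0, 0, 0], [0, 0, 75], 70]
  ]
}}

```text
t: 8.7
ee_pos: [493.7, -158.5, 98.0]
orientation: [2.059, 2.364, 0.004]
ft_force: [1.2, -1.0, 0.4]
width: 69.7
```

```bash
cat > snap.py <<'E'
from h import *
import sys
o=monitor.get_obs();print(o['t'],o['ee_pos'].round(1),o['width'],o['ft_force'].round(1))
x,y=float(sys.argv[2]),float(sys.argv[3])
a=[]
for n in M:
    im=vision.get_image(n);u,v=proj(n,[[x,y,20]])[0].astype(int);a.append(cv2.resize(im[v-45:v+45,u-60:u+60,::-1],(400,300),interpolation=cv2.INTER_CUBIC))
cv2.imwrite(f'pics/{sys.argv[1]}.png',np.hstack(a))
E
python3 snap.py a3 495 -187
```

```text
8.7 [ 493.7 -158.5   98. ] 69.68510867228645 [ 1.2 -1.   0.4]
```

View pics/a3.png

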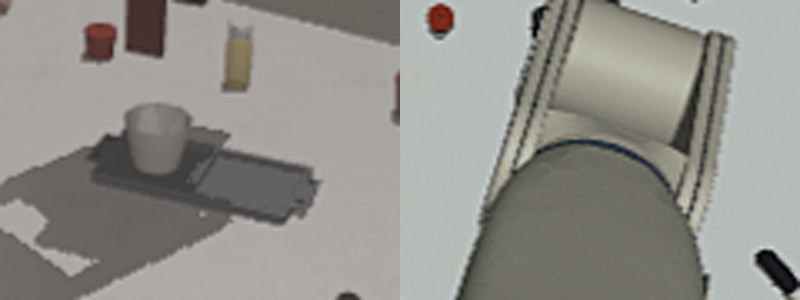

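Crucible stands upright in its compartment at scene crop (158,140). Next is the right-hand vial.

Emit:
{"fn": "carry_out", "kwargs": {
  "targets": [
    [[0, 0, 0], [30, 2, 0], 55],
    [[0, 0, 0], [65, 4, -2], 55],
    [[0, 0, 0], [100, 6, -8], 55],
    [[0, 0, 0], [125, 8, -24], 55],
    [[0, 0, 0], [133, 8, -45], 55],
    [[0, 0, 0], [133, 8, -64], 55],
    [[0, 0, 0], [133, 8, -78], 55],
    [[0, 0, 0], [133, 8, -78], 55],
    [[0, 0, 0], [133, 8, -78], 55]
  ]
}}

```text
t: 9.55
ee_pos: [622.1, -149.2, 14.0]
orientation: [-2.062, -2.366, 0.003]
ft_force: [0.4, -0.1, -0.1]
width: 54.8
```

Emit:
{"fn": "carry_out", "kwargs": {
  "targets": [
    [[0, 0, 0], [0, 0, 0], 40],
    [[0, 0, 0], [0, 0, 0], 25],
    [[0, 0, 0], [0, 0, 0], 12],
    [[0, 0, 0], [0, 0, 0], 8],
    [[0, 0, 0], [0, 0, 0], 8],
    [[0, 0, 0], [0, 0, 0], 8],
    [[0, 0, 0], [0, 0, 0], 8]
  ]
}}

```text
t: 10.13
ee_pos: [624.0, -149.6, 16.2]
orientation: [2.063, 2.368, 0.0]
ft_force: [-0.1, -0.5, 3.6]
width: 17.0
```

```bash
python3 snap.py a4 624 -150
```

```text
10.1333 [ 624.  -149.6   16.2] 17.02176907884813 [-0.1 -0.5  3.6]
```

View pics/a4.png

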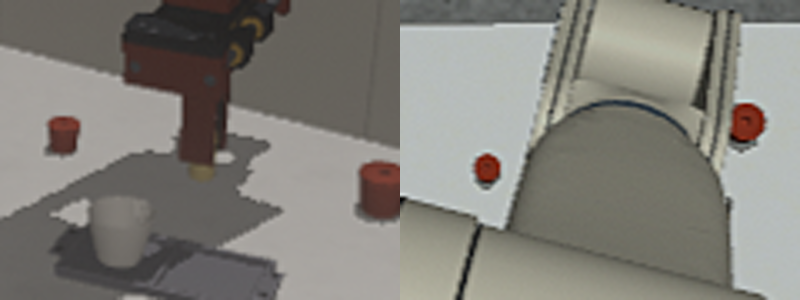

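Emit:
{"fn": "carry_out", "kwargs": {
  "targets": [
    [[0, 0, 0], [0, 0, 10], 8],
    [[0, 0, 0], [0, 0, 35], 8],
    [[0, 0, 0], [-5, -5, 60], 8],
    [[0, 0, 0], [-30, -20, 65], 8],
    [[0, 0, 0], [-60, -38, 65], 8],
    [[0, 0, 0], [-90, -55, 58], 8],
    [[0, 0, 0], [-115, -64, 45], 8],
    [[0, 0, 0], [-124, -67, 30], 8],
    [[0, 0, 0], [-124, -67, 20], 8],
    [[0, 0, 0], [-124, -67, 20], 8]
  ]
}}

```text
t: 11.07
ee_pos: [498.8, -216.3, 34.5]
orientation: [-2.063, -2.366, 0.001]
ft_force: [0.3, 0.4, 0.4]
width: 17.1
```

```bash
python3 snap.py a5 495 -187
```

```text
11.0667 [ 498.8 -216.3   34.5] 17.074127832538448 [0.3 0.4 0.4]
```

View pics/a5.png

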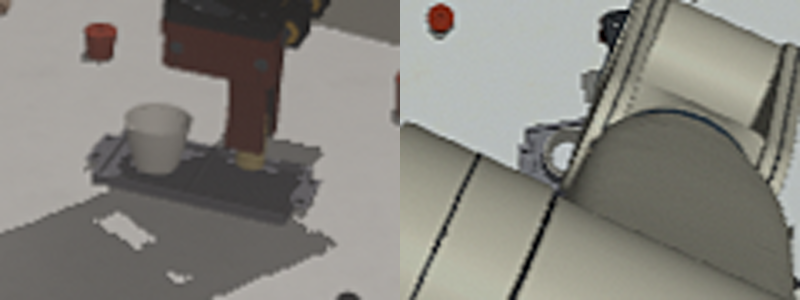

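Emit:
{"fn": "carry_out", "kwargs": {
  "targets": [
    [[0, 0, 0], [0, 0, -8], 8],
    [[0, 0, 0], [0, 0, -14], 8],
    [[0, 0, 0], [0, 0, -17], 8],
    [[0, 0, 0], [0, 0, -17], 8],
    [[0, 0, 0], [0, 0, -17], 8],
    [[0, 0, 0], [0, 0, -17], 24],
    [[0, 0, 0], [0, 0, -17], 40],
    [[0, 0, 0], [0, 0, -17], 50],
    [[0, 0, 0], [0, 0, -5], 50],
    [[0, 0, 0], [0, 0, 20], 50]
  ]
}}

```text
t: 12.0
ee_pos: [497.7, -215.6, 54.3]
orientation: [-2.06, -2.365, 0.002]
ft_force: [-0.4, 0.1, -0.4]
width: 46.7
```

Emit:
{"fn": "carry_out", "kwargs": {
  "targets": [
    [[0, 0, 0], [0, 20, 30], 60],
    [[0, 0, 0], [10, 50, 60], 60],
    [[0, 0, 0], [30, 85, 90], 70],
    [[0, 0, 0], [50, 120, 90], 70],
    [[0, 0, 0], [70, 155, 90], 70],
    [[0, 0, 0], [90, 190, 90], 70],
    [[0, 0, 0], [110, 225, 90], 70]
  ]
}}

```text
t: 12.58
ee_pos: [608.9, 7.5, 147.3]
orientation: [2.063, 2.368, 0.002]
ft_force: [0.2, -0.2, -0.3]
width: 70.5
```

```bash
python3 snap.py a6 495 -187
```

```text
12.5833 [608.9   7.5 147.3] 70.49883934192917 [ 0.2 -0.2 -0.3]
```

View pics/a6.png

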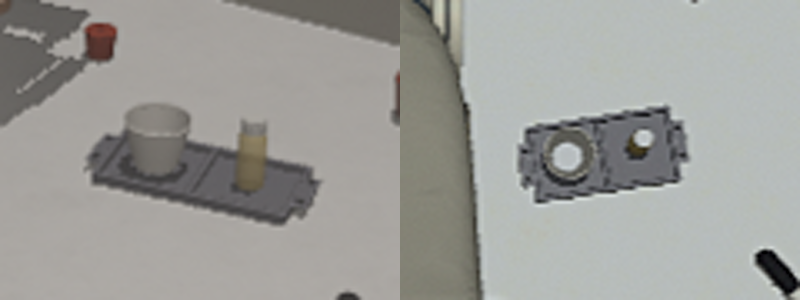

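Kit two is done: crucible at top crop (568,155) and vial at (642,142), both flat inside their cells. Now the brown bottle.

Emit:
{"fn": "carry_out", "kwargs": {
  "targets": [
    [[0, 0, 0], [12, 25, -5], 75],
    [[0, 0, 0], [23, 50, -15], 75],
    [[0, 0, 0], [23, 50, -35], 75],
    [[0, 0, 0], [23, 50, -60], 75],
    [[0, 0, 0], [23, 50, -85], 75],
    [[0, 0, 0], [23, 50, -110], 75],
    [[0, 0, 0], [23, 50, -122], 75],
    [[0, 0, 0], [23, 50, -122], 75],
    [[0, 0, 0], [23, 50, -122], 75]
  ]
}}

```text
t: 13.43
ee_pos: [630.9, 55.1, 24.0]
orientation: [-2.064, -2.368, 0.001]
ft_force: [0.2, 0.6, 0.5]
width: 75.0
```

Emit:
{"fn": "carry_out", "kwargs": {
  "targets": [
    [[0, 0, 0], [0, 0, 0], 60],
    [[0, 0, 0], [0, 0, 0], 45],
    [[0, 0, 0], [0, 0, 0], 30],
    [[0, 0, 0], [0, 0, 0], 25],
    [[0, 0, 0], [0, 0, 0], 25],
    [[0, 0, 0], [0, 0, 0], 25],
    [[0, 0, 0], [0, 0, 0], 25]
  ]
}}

```text
t: 14.02
ee_pos: [631.1, 55.7, 23.9]
orientation: [2.063, 2.369, 0.0]
ft_force: [-0.7, -0.3, 1.9]
width: 34.9
```

```bash
python3 snap.py a7 633 58
```

```text
14.0167 [631.1  55.7  23.9] 34.89230348456259 [-0.7 -0.3  1.9]
```

View pics/a7.png

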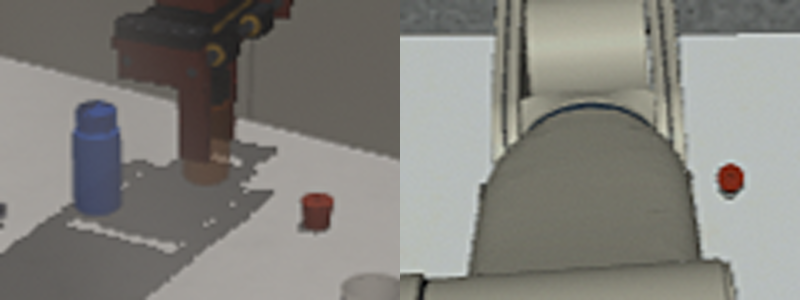

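Emit:
{"fn": "carry_out", "kwargs": {
  "targets": [
    [[0, 0, 0], [0, 0, 10], 25],
    [[0, 0, 0], [0, 0, 35], 25],
    [[0, 0, 0], [0, 0, 70], 25],
    [[0, 0, 0], [0, 0, 100], 25],
    [[0, 0, 0], [0, 0, 115], 25],
    [[0, 0, 0], [-15, 15, 118], 25],
    [[0, 0, 0], [-38, 38, 118], 25],
    [[0, 0, 0], [-63, 63, 118], 25],
    [[0, 0, 0], [-88, 88, 118], 25],
    [[0, 0, 0], [-113, 113, 118], 25]
  ]
}}

```text
t: 14.95
ee_pos: [516.9, 169.4, 142.3]
orientation: [2.064, 2.368, 0.001]
ft_force: [0.1, 0.9, -0.6]
width: 34.7
```

Emit:
{"fn": "carry_out", "kwargs": {
  "targets": [
    [[0, 0, 0], [-25, 25, -2], 25],
    [[0, 0, 0], [-45, 45, -12], 25],
    [[0, 0, 0], [-55, 56, -32], 25],
    [[0, 0, 0], [-57, 58, -57], 25],
    [[0, 0, 0], [-57, 58, -82], 25],
    [[0, 0, 0], [-57, 58, -95], 25],
    [[0, 0, 0], [-57, 58, -100], 25],
    [[0, 0, 0], [-57, 58, -100], 25],
    [[0, 0, 0], [-57, 58, -100], 25]
  ]
}}

```text
t: 15.7
ee_pos: [461.5, 226.7, 42.2]
orientation: [2.064, 2.368, 0.001]
ft_force: [0.3, 1.0, -0.6]
width: 34.6
```

```bash
python3 snap.py a8 462 229
```

```text
15.7 [461.5 226.7  42.2] 34.606782308786485 [ 0.3  1.  -0.6]
```

View pics/a8.png

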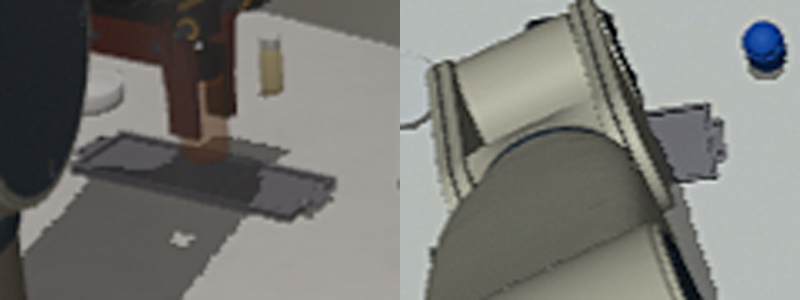

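Emit:
{"fn": "carry_out", "kwargs": {
  "targets": [
    [[0, 0, 0], [0, 0, -8], 25],
    [[0, 0, 0], [0, 0, -13], 25],
    [[0, 0, 0], [0, 0, -15], 25],
    [[0, 0, 0], [0, 0, -15], 25],
    [[0, 0, 0], [0, 0, -15], 25],
    [[0, 0, 0], [0, 0, -15], 42],
    [[0, 0, 0], [0, 0, -15], 55],
    [[0, 0, 0], [0, 0, -15], 60],
    [[0, 0, 0], [0, 0, 10], 60],
    [[0, 0, 0], [0, 0, 40], 60]
  ]
}}

```text
t: 16.63
ee_pos: [459.3, 225.8, 80.3]
orientation: [-2.062, -2.367, 0.008]
ft_force: [0.5, -0.1, 0.1]
width: 59.5
```

Emit:
{"fn": "carry_out", "kwargs": {
  "targets": [
    [[0, 0, 0], [0, 0, 35], 70],
    [[0, 0, 0], [15, 0, 65], 70],
    [[0, 0, 0], [50, -20, 65], 70],
    [[0, 0, 0], [85, -40, 65], 70],
    [[0, 0, 0], [110, -70, 65], 70],
    [[0, 0, 0], [130, -100, 65], 70],
    [[0, 0, 0], [140, -140, 65], 70],
    [[0, 0, 0], [150, -180, 65], 70],
    [[0, 0, 0], [160, -220, 65], 70],
    [[0, 0, 0], [160, -220, 65], 70]
  ]
}}

```text
t: 17.47
ee_pos: [622.6, 0.4, 146.5]
orientation: [2.068, 2.362, -0.001]
ft_force: [-0.3, 0.9, 0.3]
width: 69.9
```

```bash
python3 snap.py a9 462 229
```

```text
17.4667 [6.226e+02 4.000e-01 1.465e+02] 69.86411936168649 [-0.3  0.9  0.3]
```

View pics/a9.png

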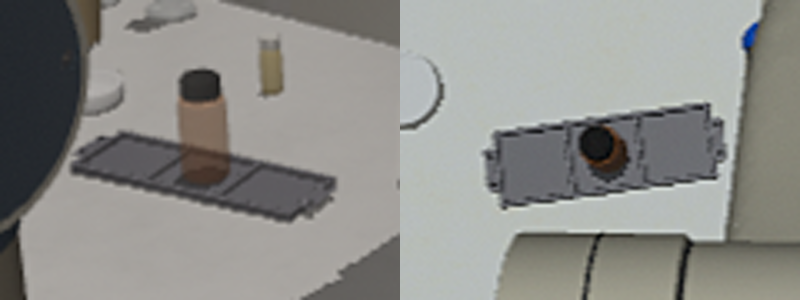

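Bottle stands upright in the middle compartment (scene crop 203,130; top 605,150). Next is the large stopper.

Emit:
{"fn": "carry_out", "kwargs": {
  "targets": [
    [[0, 0, 0], [3, -35, 0], 70],
    [[0, 0, 0], [6, -70, 0], 70],
    [[0, 0, 0], [9, -105, -5], 70],
    [[0, 0, 0], [12, -140, -10], 70],
    [[0, 0, 0], [15, -175, -15], 70],
    [[0, 0, 0], [18, -210, -25], 70],
    [[0, 0, 0], [22, -245, -35], 70],
    [[0, 0, 0], [25, -270, -55], 70],
    [[0, 0, 0], [25, -276, -75], 70],
    [[0, 0, 0], [25, -276, -75], 70]
  ]
}}

```text
t: 18.4
ee_pos: [643.8, -268.6, 67.4]
orientation: [-2.061, -2.363, 0.003]
ft_force: [-0.9, 1.2, 0.1]
width: 70.0
```

Emit:
{"fn": "carry_out", "kwargs": {
  "targets": [
    [[0, 0, 0], [0, 0, -10], 65],
    [[0, 0, 0], [0, 0, -20], 65],
    [[0, 0, 0], [0, 0, -20], 65]
  ]
}}

```text
t: 18.65
ee_pos: [645.5, -267.1, 50.2]
orientation: [-2.06, -2.369, 0.001]
ft_force: [-0.6, 0.4, -0.3]
width: 64.9
```

Emit:
{"fn": "carry_out", "kwargs": {
  "targets": [
    [[0, 0, 0], [1, -2, -15], 60],
    [[0, 0, 0], [1, -2, -28], 60],
    [[0, 0, 0], [1, -2, -38], 60],
    [[0, 0, 0], [1, -2, -38], 60],
    [[0, 0, 0], [1, -2, -38], 45],
    [[0, 0, 0], [1, -2, -38], 30],
    [[0, 0, 0], [1, -2, -38], 22],
    [[0, 0, 0], [1, -2, -38], 22],
    [[0, 0, 0], [1, -2, -38], 22],
    [[0, 0, 0], [1, -2, -38], 22]
  ]
}}

```text
t: 19.48
ee_pos: [647.5, -271.6, 14.3]
orientation: [2.063, 2.368, 0.001]
ft_force: [0.9, -0.8, 2.4]
width: 30.7
```

```bash
python3 snap.py b1 647 -269
```

```text
19.4833 [ 647.5 -271.6   14.3] 30.659686453402397 [ 0.9 -0.8  2.4]
```

View pics/b1.png

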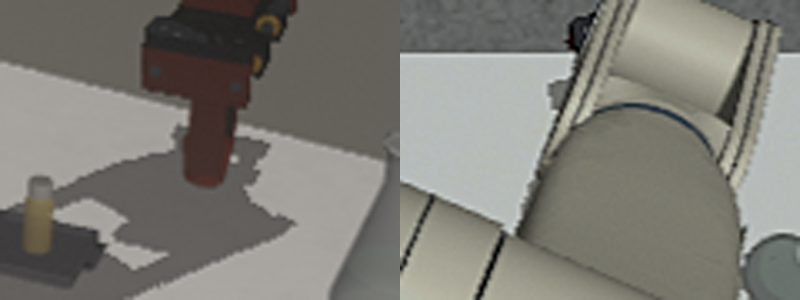

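Emit:
{"fn": "carry_out", "kwargs": {
  "targets": [
    [[0, 0, 0], [0, 0, 10], 22],
    [[0, 0, 0], [0, 0, 35], 22],
    [[0, 0, 0], [0, 0, 70], 22],
    [[0, 0, 0], [-5, 12, 95], 22],
    [[0, 0, 0], [-17, 42, 105], 22],
    [[0, 0, 0], [-31, 78, 105], 22],
    [[0, 0, 0], [-45, 114, 105], 22],
    [[0, 0, 0], [-59, 150, 105], 22],
    [[0, 0, 0], [-74, 186, 105], 22],
    [[0, 0, 0], [-89, 222, 105], 22]
  ]
}}

```text
t: 20.42
ee_pos: [557.2, -48.0, 119.4]
orientation: [2.064, 2.368, 0.001]
ft_force: [0.5, 0.0, -0.7]
width: 30.1
```

Emit:
{"fn": "carry_out", "kwargs": {
  "targets": [
    [[0, 0, 0], [-15, 36, 0], 22],
    [[0, 0, 0], [-30, 72, 0], 22],
    [[0, 0, 0], [-44, 108, 0], 22],
    [[0, 0, 0], [-58, 144, 0], 22],
    [[0, 0, 0], [-72, 180, -5], 22],
    [[0, 0, 0], [-84, 206, -15], 22],
    [[0, 0, 0], [-88, 217, -35], 22],
    [[0, 0, 0], [-88, 217, -60], 22],
    [[0, 0, 0], [-88, 217, -75], 22],
    [[0, 0, 0], [-88, 217, -75], 22]
  ]
}}

```text
t: 21.25
ee_pos: [468.1, 167.5, 41.8]
orientation: [-2.061, -2.368, 0.006]
ft_force: [-0.4, -0.5, 0.3]
width: 30.6
```

```bash
python3 snap.py b2 462 200
```

```text
21.25 [468.1 167.5  41.8] 30.634532583713344 [-0.4 -0.5  0.3]
```

View pics/b2.png

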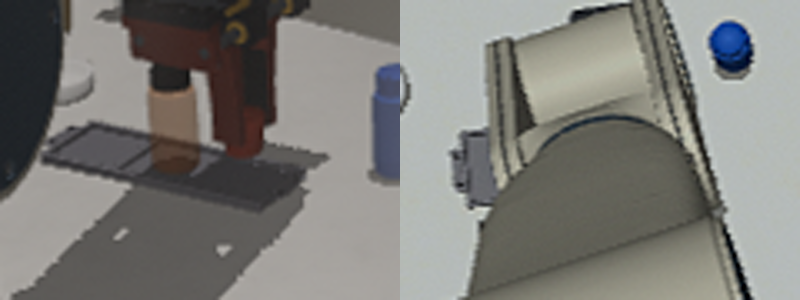

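Stopper held over the right compartment (scene crop 245,140), with the bottle undisturbed.

Emit:
{"fn": "carry_out", "kwargs": {
  "targets": [
    [[0, 0, 0], [1, 1, -10], 22],
    [[0, 0, 0], [1, 1, -18], 22],
    [[0, 0, 0], [1, 1, -23], 22],
    [[0, 0, 0], [1, 1, -25], 22],
    [[0, 0, 0], [1, 1, -25], 22],
    [[0, 0, 0], [1, 1, -25], 22]
  ]
}}

```text
t: 21.85
ee_pos: [471.1, 168.5, 18.6]
orientation: [-2.064, -2.368, 0.0]
ft_force: [0.9, -0.0, 0.4]
width: 30.6
```

Emit:
{"fn": "carry_out", "kwargs": {
  "targets": [
    [[0, 0, 0], [0, 0, -1], 22],
    [[0, 0, 0], [0, 0, -1], 22],
    [[0, 0, 0], [0, 0, -1], 36],
    [[0, 0, 0], [0, 0, -1], 50],
    [[0, 0, 0], [0, 0, -1], 60],
    [[0, 0, 0], [0, 0, -1], 60],
    [[0, 0, 0], [0, 0, 15], 60],
    [[0, 0, 0], [0, 0, 45], 60],
    [[0, 0, 0], [0, 0, 80], 60],
    [[0, 0, 0], [0, 0, 100], 60]
  ]
}}

```text
t: 22.68
ee_pos: [471.9, 168.9, 121.3]
orientation: [2.063, 2.368, 0.003]
ft_force: [0.8, 1.0, 0.8]
width: 60.0
```

Emit:
{"fn": "carry_out", "kwargs": {
  "targets": [
    [[0, 0, 0], [20, 15, 10], 60],
    [[0, 0, 0], [55, 30, 10], 60],
    [[0, 0, 0], [90, 45, 10], 60],
    [[0, 0, 0], [115, 70, 10], 60],
    [[0, 0, 0], [135, 100, 5], 60],
    [[0, 0, 0], [139, 119, -10], 60],
    [[0, 0, 0], [139, 119, -35], 60],
    [[0, 0, 0], [139, 119, -60], 60],
    [[0, 0, 0], [139, 119, -60], 60],
    [[0, 0, 0], [139, 119, -60], 60]
  ]
}}

```text
t: 23.52
ee_pos: [608.8, 287.1, 57.3]
orientation: [-2.063, -2.368, 0.005]
ft_force: [0.4, -0.8, 0.9]
width: 60.1
```

```bash
python3 snap.py b3 520 240
```

```text
23.5167 [608.8 287.1  57.3] 60.07154247475147 [ 0.4 -0.8  0.9]
```

View pics/b3.png

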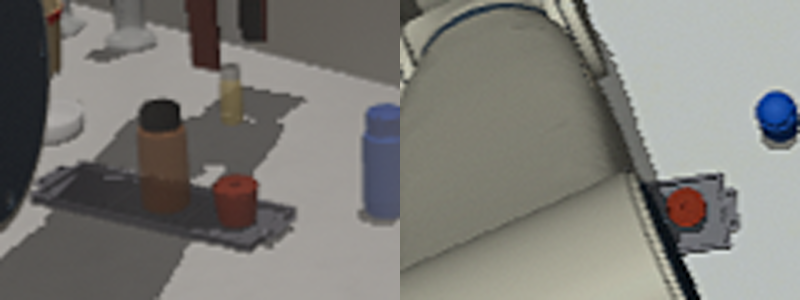

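Stopper stands flat in its cell (scene crop 236,200). Descending on the left vial.

Emit:
{"fn": "carry_out", "kwargs": {
  "targets": [
    [[0, 0, 0], [1, 2, -15], 55],
    [[0, 0, 0], [1, 2, -30], 55],
    [[0, 0, 0], [1, 2, -41], 55],
    [[0, 0, 0], [1, 2, -41], 50],
    [[0, 0, 0], [1, 2, -41], 36],
    [[0, 0, 0], [1, 2, -41], 22],
    [[0, 0, 0], [1, 2, -41], 8],
    [[0, 0, 0], [1, 2, -41], 8],
    [[0, 0, 0], [1, 2, -41], 8],
    [[0, 0, 0], [1, 2, -41], 8]
  ]
}}

```text
t: 24.45
ee_pos: [611.4, 289.8, 18.2]
orientation: [2.063, 2.368, 0.001]
ft_force: [-0.3, -0.0, 2.0]
width: 17.3
```

Emit:
{"fn": "carry_out", "kwargs": {
  "targets": [
    [[0, 0, 0], [0, 0, 0], 8],
    [[0, 0, 0], [0, 0, 0], 8]
  ]
}}

```text
t: 24.62
ee_pos: [611.4, 289.8, 18.1]
orientation: [2.063, 2.369, 0.001]
ft_force: [-1.7, -1.0, 3.2]
width: 17.2
```

```bash
python3 snap.py b4 610 289
```

```text
24.6167 [611.4 289.8  18.1] 17.18491562442735 [-1.7 -1.   3.2]
```

View pics/b4.png

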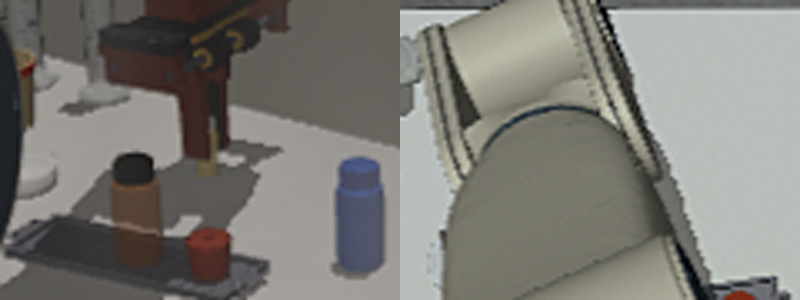

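Emit:
{"fn": "carry_out", "kwargs": {
  "targets": [
    [[0, 0, 0], [0, 0, 10], 8],
    [[0, 0, 0], [0, 0, 35], 8],
    [[0, 0, 0], [-10, 0, 55], 8],
    [[0, 0, 0], [-40, 0, 60], 8],
    [[0, 0, 0], [-75, 0, 60], 8],
    [[0, 0, 0], [-110, -1, 55], 8],
    [[0, 0, 0], [-140, -1, 42], 8],
    [[0, 0, 0], [-158, -1, 28], 8],
    [[0, 0, 0], [-158, -1, 20], 8],
    [[0, 0, 0], [-158, -1, 20], 8]
  ]
}}

```text
t: 25.55
ee_pos: [452.0, 288.4, 36.8]
orientation: [-2.062, -2.37, 0.003]
ft_force: [0.9, -0.1, -0.2]
width: 17.4
```

```bash
python3 snap.py b5 460 240
```

```text
25.55 [452.  288.4  36.8] 17.395851189844315 [ 0.9 -0.1 -0.2]
```

View pics/b5.png

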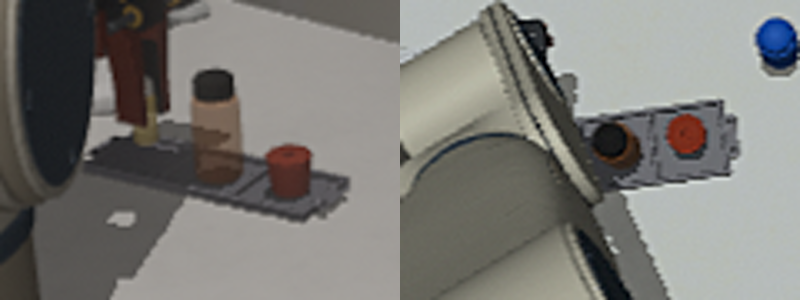

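Emit:
{"fn": "carry_out", "kwargs": {
  "targets": [
    [[0, 0, 0], [0, 0, -8], 8],
    [[0, 0, 0], [0, 0, -14], 8],
    [[0, 0, 0], [0, 0, -17], 8],
    [[0, 0, 0], [0, 0, -17], 8],
    [[0, 0, 0], [0, 0, -17], 8],
    [[0, 0, 0], [0, 0, -17], 24],
    [[0, 0, 0], [0, 0, -17], 40],
    [[0, 0, 0], [0, 0, -17], 46],
    [[0, 0, 0], [0, 0, -5], 46],
    [[0, 0, 0], [0, 0, 20], 46]
  ]
}}

```text
t: 26.48
ee_pos: [451.3, 287.5, 56.3]
orientation: [-2.063, -2.367, 0.008]
ft_force: [0.0, 0.2, -0.7]
width: 44.9
```

Emit:
{"fn": "carry_out", "kwargs": {
  "targets": [
    [[0, 0, 0], [0, 0, 30], 46],
    [[0, 0, 0], [0, 0, 70], 46],
    [[0, 0, 0], [0, 10, 110], 46],
    [[0, 0, 0], [0, 50, 125], 46],
    [[0, 0, 0], [0, 90, 125], 46],
    [[0, 0, 0], [-20, 125, 125], 46],
    [[0, 0, 0], [-40, 160, 125], 46],
    [[0, 0, 0], [-60, 190, 125], 46],
    [[0, 0, 0], [-60, 190, 125], 46]
  ]
}}

```text
t: 27.23
ee_pos: [389.9, 483.4, 183.8]
orientation: [-2.057, -2.372, -0.003]
ft_force: [-0.4, -0.7, -0.2]
width: 46.3
```

```bash
python3 snap.py b6 462 229; python3 snap.py b7 495 -187
python3 - <<'E'
from h import *
cv2.imwrite('pics/full.png',vision.get_image('top')[:,:,::-1])
E
```

```text
27.2333 [389.9 483.4 183.8] 46.25437231014505 [-0.4 -0.7 -0.2]
27.3333 [392.1 479.4 183.2] 45.81229684486427 [ 0.8 -0.2 -0.3]
```

View pics/b6.png

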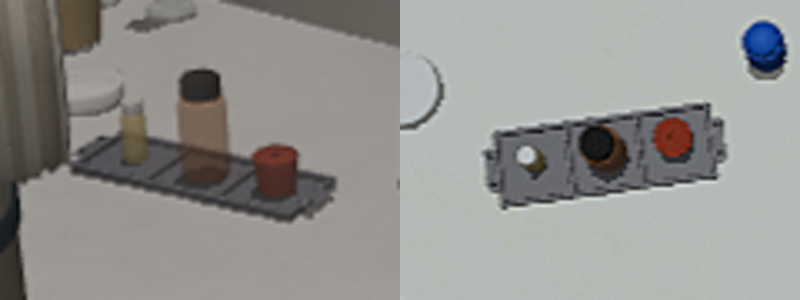

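View pics/b7.png

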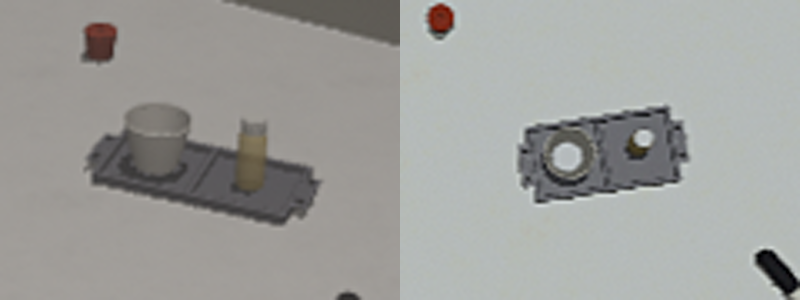

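View pics/full.png

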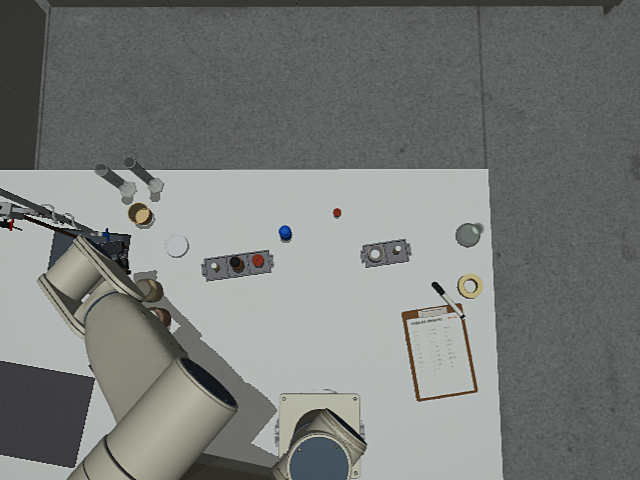

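Both kits look right. The gripper is parked close to the two bottles at top (150,290), so I'm raising it and checking they're undisturbed.

Emit:
{"fn": "carry_out", "kwargs": {
  "targets": [
    [[0, 0, 0], [0, 0, 30], 46],
    [[0, 0, 0], [0, 0, 60], 46],
    [[0, 0, 0], [0, 0, 90], 46],
    [[0, 0, 0], [0, 0, 120], 46],
    [[0, 0, 0], [-30, 25, 120], 46],
    [[0, 0, 0], [-60, 50, 120], 46],
    [[0, 0, 0], [-90, 80, 120], 46],
    [[0, 0, 0], [-120, 110, 120], 46],
    [[0, 0, 0], [-120, 110, 120], 46],
    [[0, 0, 0], [-120, 110, 120], 46]
  ]
}}

```text
t: 28.32
ee_pos: [272.6, 588.7, 302.5]
orientation: [2.062, 2.37, -0.001]
ft_force: [-0.4, -1.1, 0.3]
width: 45.8
```

```bash
python3 - <<'E'
from h import *
o=monitor.get_obs();print(o['t'],o['ee_pos'],o['ft_force'])
a=cv2.imread('pics/top0.png');b=vision.get_image('top')[:,:,::-1]
cv2.imwrite('pics/cmp.png',np.hstack([cv2.resize(q[170:340,80:270],(400,358),interpolation=cv2.INTER_CUBIC) for q in(a,b)]))
for n in ('dish','flask','stopper_small'):
    for c in M: print(n,c,[(round(d['confidence'],2),c2w(c,d['point']).round(0)) for d in place_of(n,c)[:1]])
E
```

```text
28.3167 [272.61312182 588.74765846 302.54980495] [-0.39368033 -1.09093109  0.29628859]
dish scene [(0.55, array([517., 398.,   2.]))]
dish top [(0.93, array([521., 401.,  -1.]))]
flask scene [(0.6, array([ 546., -423.,    3.]))]
flask top [(0.64, array([ 550., -421.,    3.]))]
stopper_small scene [(0.46, array([606., -52.,   2.]))]
stopper_small top [(0.5, array([611., -46.,   1.]))]
```

View pics/cmp.png

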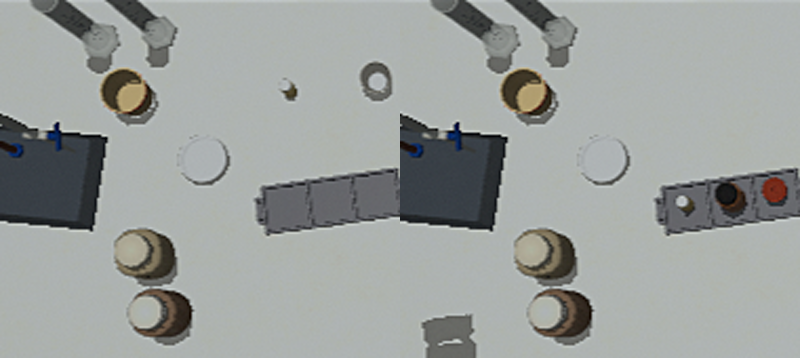

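The before/after pictures match: the bottles (crop 145,250 and 160,315), dish and stands have not moved.

```bash
python3 -c "
from workcell import order;print(order.close_job())"
```

```text
the job is handed in; nothing more can be done
None
```

Both kits are made up, and I handed the job in at about 28 s of the 128 s allowed.

- **Two-compartment tray:** the crucible is in the left compartment (+y) and one vial is in the right.
- **Three-compartment tray:** the brown dropper bottle is in the middle, the large stopper on the right (-y) and the other vial on the left (+y).

In the last views from both cameras, all five things stand upright and flat, each in its own compartment. The small stopper, flask, dish and blue look-alike bottle show no movement. The small stopper's two camera estimates differed by about 8 mm, against about 4 mm expected for each. I put that down to detector scatter, because it looked unmoved in the top picture.

The crucible and stopper gripped about 2–3 mm narrower than their rim sizes. Both held firmly all the way and were set down normally. I parked the gripper near two bottles that are not part of the job, then moved it away; before and after pictures show they did not move.

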